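# Open the dial lock on the stone carver's tool chest and hold it up

## Robot

A 6-joint arm with a two-finger parallel gripper is mounted at the origin on the work surface. World frame = base frame: x ahead of the robot, y to its left, z up, the work surface at z = 0. Lengths are in m, angles in rad, forces in N, time in s.
With the tool pointing down it reaches from about 0.275 to 0.825 m from the base axis. Payload 5.2 kg.
Tool frame: the origin (TCP) lies at the very end of the fingers, on their centre line; the grasp point (between the pads) lies env.hold_point_z behind it (env.hold_point_z is the distance from the TCP to the grasp point, in m); z points along the fingers, y is the direction in which the jaws open and shut (so a half turn about z gives the same grasp; the last joint's range is limited). The gripper opens to 93 mm and grips with 3 to 60 N. Pads are 15 mm wide; open, the fingers measure 128 mm over their backs; the gripper's body (75 mm by 188 mm) begins 65 mm behind the grasp point.
Start: joints at [-1.384, 0.259, 1.535, -0, 1.348, -0.203], TCP at [0.209, -0.509, 0.219] pointing down, gripper open.
Joint ranges: [-3.14, 3.14], [-0.91, 2.08], [0.19, 2.58], [-1.22, 4.36], [0.22, 2.71], [-3.12, 3.12]. Speed limits (rad/s): [2.57, 2.57, 3.14, 3.14, 3.14, 3.14].

## Interface

Orientations are given as a unit quaternion [x, y, z, w].
In Python, from cell import env gives the robot as it stands.
- The arm moves only by the tool servo_tool, never from a script. Its argument "targets" is one flat list of numbers, 4 for each row, row after row: the shift along the tool's x, y, z in m, then the turn about the tool's z in degrees. In form: [x, y, z, turn, x, y, z, turn, ...]. A call has 1 to 10 rows; each row is the pose to reach, as a shift and turn from the pose commanded when the call began, along the tool's axes at that moment; what a row does not reach only later rows make up. A row lasts 1/8 s, in which the tool goes at most 62.5 mm and 10.7 degrees, less where a joint would pass 70% of its speed; a pose out of reach is approached as far as the arm can. A call with a gripper value outside its range is refused whole. "hand" is the gripper's target within -1 to 1 (fully open at 1, half-way at 0, shut at -1), set as the call begins (left out, the last holds). The fingers move at their own pace and stop on an object; the grip force is fixed at half the most. Time passes only in rows, so rows that repeat a pose let the fingers close. It gives the time, the measured TCP pose, the force and the opening at its end, in the units of the state.
- env.state(): the state, without advancing time (a new reading comes with each control period).
- env.grab_frame(name): name is "scene" or "top" or "wrist"; returns the picture (400x640x3 uint8, red, green, blue); there is no depth.
- env.calibration(name): a dict with "intrinsics" (3x3 intrinsics, pixels), "world_to_cam" (4x4, takes a point from world to camera coordinates). Camera axes: x right, y down, z forward; pixel columns grow to the right and rows downward; lengths in m; the calibration is good to about 2 mm. The wrist camera is an equidistant fisheye: a pixel r from the principal point sees the ray r / f radians off the axis. A picture is of the moment at which its call begins: read the wrist's pose just before it. calibration takes no time and is no camera call; for the wrist camera it gives the pose at the moment of the call.
- env.sign_off(): hands the job in, once; it reports no verdict.
Trained networks look in the newest picture that a camera, given by its name, has taken for a name from the list of things; names that differ only in an ending like _2 or _b are one class to them, and where a whole thing is asked for, a point or a joint stands for the part that bears it (a point fixed in the world has none). Each returns a list of dicts, best first, with "conf" (0 to 1); they miss things now and then, are a little off and sometimes report something else, mostly with a low value. They report only what shows in the picture. A call takes as long as a camera call. They do not tell look-alikes from the thing itself.
- env.outline_of(camera, name): "mask" (400x640 bool, what is visible of it) and "box" ([left, top, right, bottom] as shares, 0 to 1, of the picture: columns of its width, rows of its height, round what is visible of it).
- env.landmark_of(camera, name): "centre" ([column, row] as shares, 0 to 1, of the picture: columns of its width, rows of its height: a listed point, or the origin of a listed thing).
The state is a dict: "time": time; "qpos": joint angles; "dq": joint speeds; "tau": joint torques, N m; "position": TCP position; "orientation": TCP orientation; "contact_force": force on the tool from outside, world axes, zero at the start; "ft_torque": the same for the moment, N m; "finger_gap": finger opening in m.
Only numpy, scipy, OpenCV 4.12 (cv2) and the standard library are available. Lean on these libraries where they do the work, as an engineer would, in place of code of your own. Each camera call takes 0.05 s, during which the arm holds its last target.

## Task

The marble offcut on the tool chest lies in the way of the lock's shackle: first slide it along the lid, without lifting it, until it lies wholly on the square rubber pad. Then turn the lock's dial from click to click until its pointer clicks in at the long mark facing the shackle, pull the shackle fully out sideways while the lock sits on its staple, and lift the open lock straight up off the staple. Finish while still holding the lock level and steady, dial up, at least 10 cm above the lid with the shackle still pulled out, and leave the tools and the small tin lying about where they are.

Things in the scene. Friction and masses are not known exactly. Their poses are not given: they have to be found in the camera images.
- chest: grey steel tool chest, fixed, 306 mm (x) by 446 mm (y); flat lid top 75 mm above its origin, which is the centre of its underside; axes along its sides. Lock, pad and marble offcut are on its lid. A chisel (along the far edge), a small tin and a whetstone also lie there, clear of the work, none over 42 mm high. A welded staple under the lock keeps the lock from shifting or turning.
- pad (a point): centre of the thin (flush, no step) black rubber pad on the lid, 120 by 120 mm, sides parallel to the chest's; at chest x = +80, y = -100 mm, on the lid's top face; axes as the chest's. From the offcut's start the pad lies in the chest's +x direction.
- tile: square white marble offcut, 70 by 70 by 30 mm high, about 0.4 kg, loose, flat on the lid; origin at the centre of its underside, z up. It starts beside the shackle, at about chest x = -20, y = -100 mm, turned up to 15 degrees from the chest's sides.
- lock: steel hasp lock, loose, about 0.5 kg in all, sitting over a 35 mm high staple on the lid (1 mm play, so it twists 0.05 rad or so), axes parallel to the chest's. Case 62 mm (x) by 72 mm (y, -42 to +30) by 44 mm high; origin on its underside, below the dial's axis. The shackle leaves its -y face; when in, it runs through the staple and the lock cannot be lifted; fully out, the lock lifts straight off (36 mm to come free).
- dial_fin (a point): centre of the top of the dial's upright grip fin, on the dial's axis, 78 mm above the lock's underside; turns with the dial. Fin 12 mm thick (its own x), 42 mm long (its own y), 28 mm high, standing on a flat disc 49 mm across whose top is 28 mm below this point. The pointer (black strip) lies on the fin's -y half. The lock may be lifted by the fin.
- dial (a joint): dial angle, rad, growing clockwise from above, stops at -1.6 and 0.8. Spring notches (clicks, up to about 0.08 N m) every 0.4 rad (-1.6, -1.2 .. 0.8), marked by ribs on the case; it settles into the nearest when let go. At 0 the pointer points along the lock's -y, at the long mark facing the shackle: only there (within 0.15) can the shackle be pulled. Starts at -1.5 to -0.7.
- shackle (a joint): how far the shackle is pulled out of the case, m: 0 closed, 0.026 fully out (stop). It slides along the lock's -y with about 2 N of friction and stays where left; blocked (about 1 mm of play) unless the dial is at 0. From about 0.020 on it is clear of the staple.
- shackle_bar (a point): middle of the shackle's outer crossbar: round bar 9 mm thick, 36 mm long along the lock's x, centre line 24 mm above the lid and (closed) 82 mm from the dial's axis in -y. Between bar and case is a clear gap of 35 mm, 35 mm wide between the two legs. Axes as the lock's. Can be pinched from above, one finger in the gap.
- chisel: stone chisel, 167 mm, lying on the lid's far edge; leave alone
- tin: small tin, 52 mm across, 42 mm high, on the lid; leave alone
- whetstone: whetstone 30 by 90 by 18 mm on the lid; leave alone
- mallet: wooden mallet lying on the table left of the chest; leave alone
- square: flat steel square on the table right of the chest; leave alone
There are look-alikes about, which are no part of the job. What is shaped like the tile but brown is not meant. What is shaped like the lock but red is not meant.

How it is judged:
By the outcome, as a careful person would: the job done as asked, in the order asked, and still so for the second after the job is handed in, while the arm keeps its last pose, push and grip.
It also fails if it takes over 72 s, if anything falls off the work surface, if the arm or the gripper's body presses on something with over 40 N, if the wrist force passes 120 N, or if a joint passes its speed limit or range.

## Working session

There is one attempt and no reset: what is moved stays moved. The work goes in short steps, Python scripts to look and compute and a tool call to move; the robot and the scene stay as the last step left them, time stands still between calls to the robot, and variables do not carry over. Pictures are saved under pics/ and viewed, and the job is handed in when it is done.

Besides the shell and the picture viewer there is one more tool, called after "Emit:" as name(argument=value, ...), one argument or row to a line, values as JSON. servo_tool: Moves the arm, as the interface text tells. Its arguments: {"type":"object","properties":{"targets":{"type":"array"},"hand":{"type":"number"}},"required":["targets"]}

```bash
ls; mkdir -p pics; cat > h.py <<'E'
import numpy as np, cv2
from cell import env
def save(cam,fn):
    im=env.grab_frame(cam); cv2.imwrite('pics/'+fn,im[:,:,::-1]); return im
E
python3 - <<'E'
from h import *
print(env.state(), env.hold_point_z)
for c in ['scene','top','wrist']:
    save(c,c+'0.png'); print(c,env.calibration(c))
    for n in ['chest','pad','tile','lock','dial_fin','shackle_bar','tin']:
        try: print(n,[(np.round(np.array(d['centre'])*[640,400],1),round(d['conf'],2)) for d in env.landmark_of(c,n)[:3]])
        except Exception as e: print(n,e)
E
```

```text
pics
{'time': 0.0, 'qpos': array([-1.38375866e+00,  2.59327060e-01,  1.53606619e+00, -1.88195765e-06,
        1.34802830e+00, -2.02803570e-01]), 'dq': array([-2.35496849e-05,  1.78513936e-04,  1.78448635e-03,  2.13346455e-04,
       -1.70464483e-04, -3.39322884e-04]), 'tau': array([-1.92928339e-03, -4.37313795e+01, -2.84002680e+01,  7.19692558e-02,
        4.13275778e-02, -1.53716451e-04]), 'position': array([ 0.20893745, -0.50817218,  0.21783309]), 'orientation': array([ 9.81062598e-01,  1.93688779e-01,  6.29098280e-06, -9.14428714e-04]), 'contact_force': array([ 0.47617139, -0.64520807, -0.32284525]), 'ft_torque': array([ 0.00183901, -0.03151992,  0.00809313]), 'finger_gap': 0.09278292178758053} 0.0188
scene {'intrinsics': array([[441.29753157,   0.        , 325.2715878 ],
       [  0.        , 441.29753157, 199.79890393],
       [  0.        ,   0.        ,   1.        ]]), 'world_to_cam': array([[-0.2544762 ,  0.96701053,  0.0115105 ,  0.13348302],
       [ 0.67097647,  0.18511904, -0.71799827, -0.27511104],
       [-0.6964427 , -0.1749902 , -0.6959497 ,  1.94421247],
       [ 0.
[... 1231 characters left out ...]
r [(array([334. , 216.2]), 0.67), (array([194.9, 234. ]), 0.51)]
tin [(array([281.3, 180.6]), 0.74)]
wrist {'intrinsics': array([[309.70691629,   0.        , 326.70302012],
       [  0.        , 309.70691629, 199.91542231],
       [  0.        ,   0.        ,   1.        ]]), 'world_to_cam': array([[ 3.80669483e-01, -9.24710851e-01, -7.66627850e-04,
        -5.49330406e-01],
       [-8.92847516e-01, -3.67768023e-01,  2.59942292e-01,
        -3.09046807e-02],
       [-2.40653399e-01, -9.82676162e-02, -9.65623849e-01,
         3.90522538e-01],
       [ 0.00000000e+00,  0.00000000e+00,  0.00000000e+00,
         1.00000000e+00]])}
chest []
pad []
tile []
lock []
dial_fin []
shackle_bar []
tin []
```

View pics/scene0.png

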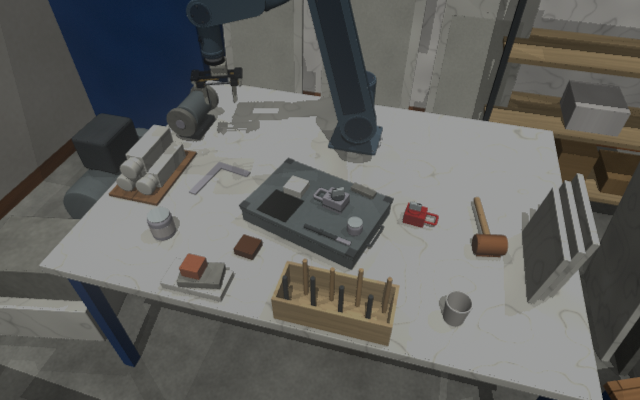

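View pics/top0.png

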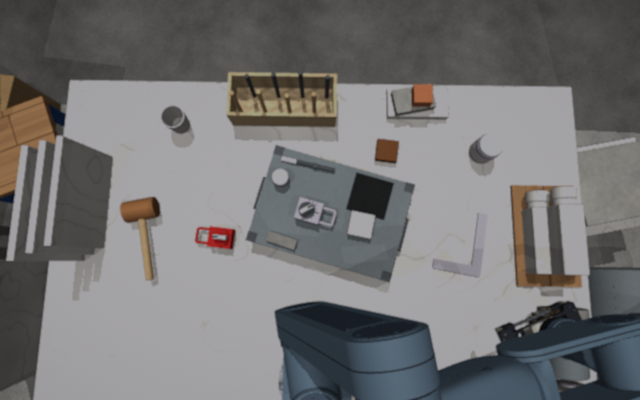

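```bash
python3 - <<'E'
from h import *
im=cv2.imread('pics/top0.png'); cv2.imwrite('pics/top0z.png',cv2.resize(im[130:290,190:430],(800,533),interpolation=cv2.INTER_CUBIC))
E
```

```text
(no output)
```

View pics/top0z.png

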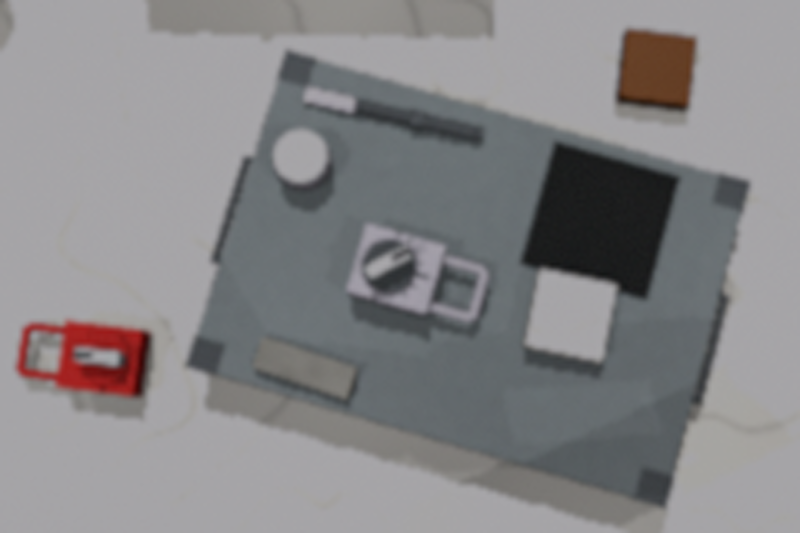

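```bash
cat >> h.py <<'E'
def ray(cam,px,cal=None):
    c=cal or env.calibration(cam); K=c['intrinsics'];T=np.array(c['world_to_cam']);R=T[:3,:3];o=-R.T@T[:3,3]
    u=(px[0]-K[0,2])/K[0,0]; v=(px[1]-K[1,2])/K[1,1]
    if cam=='wrist':
        r=np.hypot(u,v); d=np.array([u/r*np.sin(r),v/r*np.sin(r),np.cos(r)]) if r>0 else np.array([0,0,1.])
    else: d=np.array([u,v,1.])
    return o,R.T@d
def at(cam,px,z,cal=None):
    o,d=ray(cam,px,cal); return o+d*(z-o[2])/d[2]
def fit(A,B): # B = R A + t  (2d)
    A=np.array(A);B=np.array(B);a=A.mean(0);b=B.mean(0);X=(A-a)+0;Y=B-b
    th=np.arctan2((X[:,0]*Y[:,1]-X[:,1]*Y[:,0]).sum(),(X*Y).sum())
    R=np.array([[np.cos(th),-np.sin(th)],[np.sin(th),np.cos(th)]]);return th,b-R@a,R
E
python3 - <<'E'
from h import *
z=lambda p:np.array(p)/3.3333+[190-.35,130-.35]
W=[at('top',z(p),.075)[:2] for p in [(287,52),(748,182),(668,505),(190,367),(555,143),(678,178),(647,298),(523,264)]]
M=[(.153,.223),(.153,-.223),(-.153,-.223),(-.153,.223),(.14,-.04),(.14,-.16),(.02,-.16),(.02,-.04)]
th,t,R=fit(M,W);print(th,np.degrees(th),t);print(np.round((np.array(W)-(np.array(M)@R.T+t))*1000,1))
for n,p,h in [('dial',(390,264),.075+.064),('bar',(480,290),.099)]:
    w=at('top',z(p),h)[:2];print(n,w,R.T@(w-t))
T=[(540,268),(617,283),(606,362),(525,348)]
w=np.array([at('top',z(p),.105)[:2] for p in T]);print(w,np.linalg.norm(w-np.roll(w,1,0),axis=1));print('tile',w.mean(0),R.T@(w.mean(0)-t))
th2,t2,_=fit([(.035,.035),(.035,-.035),(-.035,-.035),(-.035,.035)],w);print(np.degrees(th2),t2)
w=at('top',z((300,150)),.117)[:2];print('tin',R.T@(w-t))
for s,m in ((1,'tile'),(1,'lock'),(1,'dial_fin'),(1,'shackle_bar')):
    for c in ('top','scene'):
        for d in env.landmark_of(c,m):
            p=np.array(d['centre'])*[640,400]; w=at(c,p,{'tile':.075,'lock':.075,'dial_fin':.153,'shackle_bar':.099}[m])[:2]; print(m,c,d['conf'],w,R.T@(w-t))
E
```

```text
-0.26382552162710826 -15.116088917070726 [ 0.50621337 -0.03886418]
[[-0.5 -0.9]
 [-1.2  2.4]
 [ 1.9 -0. ]
 [ 1.4 -2.5]
 [-2.3 -0.2]
 [-2.3  2.6]
 [ 2.4  0.9]
 [ 0.5 -2.3]]
dial [0.5056583  0.03401833] [-0.01954185  0.07021599]
bar [ 0.48865922 -0.04519906] [-0.01529479 -0.01069338]
[[ 0.50836859 -0.09802426]
 [ 0.49596185 -0.16625938]
 [ 0.42607124 -0.15610805]
 [ 0.43733852 -0.08495953]] [0.07222159 0.06935387 0.07062399 0.07203516]
tile [ 0.46693505 -0.1263378 ] [-0.01510829 -0.09468981]
-9.496663327775131 [ 0.46693505 -0.1263378 ]
tin [0.05916845 0.17702629]
tile top 0.87 [ 0.46415503 -0.12845612] [-0.01723971 -0.09745979]
tile top 0.85 [ 0.68254684 -0.20101883] [ 0.2125182  -0.11056053]
tile scene 0.89 [ 0.45665342 -0.12826242] [-0.02453227 -0.09922903]
tile scene 0.63 [ 0.74797592 -0.1831194 ] [ 0.27101566 -0.07621813]
lock top 0.74 [0.51334486 0.04243074] [-0.014315    0.08034179]
lock top 0.73 [0.41963387 0.27918468] [-0.1665232   0.28446638]
lock scene 0.81 [0.50261586 0.2995308 ] [-0.0917182   0.32574818]
lock scene 0.63 [0.51548774 0.03054891] [-0.00914777  0.06942989]
dial_fin top 0.77 [0.41911622 0.27938447] [-0.16707503  0.28452426]
dial_fin top 0.69 [0.50444548 0.02660379] [-0.01877917  0.06274172]
dial_fin scene 0.7 [0.50869451 0.30925962] [-0.0883869   0.33672554]
dial_fin scene 0.54 [0.51875833 0.03735903] [-0.00776626  0.07685727]
shackle_bar top 0.67 [ 0.49001763 -0.04626818] [-0.01370459 -0.01137126]
shackle_bar top 0.51 [0.43158892 0.36227309] [-0.17664923  0.36779746]
shackle_bar scene 0.53 [ 0.48973984 -0.04464935] [-0.01439491 -0.00988089]
shackle_bar scene 0.4 [0.50801441 0.3745533 ] [-0.10607048  0.39958268]
```

```bash
cat >> h.py <<'E'
TH=-0.26382552; TC=np.array([0.50621337,-0.03886418]); RC=np.array([[np.cos(TH),-np.sin(TH)],[np.sin(TH),np.cos(TH)]])
def c2w(x,y): return RC@np.array([x,y])/1.0+TC
def tool(s=None):
    s=s or env.state(); from scipy.spatial.transform import Rotation as Ro
    R=Ro.from_quat(s['orientation']).as_matrix(); return np.array(s['position']),R,np.degrees(np.arctan2(R[1,0],R[0,0]))
def go(cx,cy,z,yawc=None):
    "shift rows numbers for chest point, chest-relative tool-x yaw (deg)"
    p,R,y=tool(); w=np.r_[c2w(cx,cy),z]; d=R.T@(w-p)
    turn=0 if yawc is None else -((np.degrees(TH)+yawc-y+180)%360-180)
    print('shift',np.round(d,4),'turn',round(turn,1))
def where():
    s=env.state();p,R,y=tool(s);c=RC.T@(p[:2]-TC)
    print('t',round(s['time'],2),'chest',np.round(c*1000,1),'z',round(p[2]*1000,1),'yawc',round(y-np.degrees(TH),2),'F',np.round(s['contact_force'],1),'gap',round(s['finger_gap']*1000,1),'q',np.round(s['qpos'],2))
E
python3 - <<'E'
from h import *
where(); go(-.085,-.097,.2,0); go(-.085,-.097,.083,0)
E
```

```text
t 1.6 chest [-164.4 -531.1] z 218.7 yawc 37.45 F [0.4 1.  0.3] gap 92.9 q [-1.38  0.26  1.54  0.    1.35 -0.2 ]
shift [ 0.327  -0.2964  0.0187] turn 37.4
shift [ 0.327  -0.2964  0.1357] turn 37.4
```

Emit:
servo_tool(
  targets=[0.033,-0.03,0.002,4,0.065,-0.059,0.004,8,0.105,-0.095,0.006,12,0.145,-0.131,0.008,16.5,0.185,-0.168,0.01,21,0.225,-0.204,0.013,25.5,0.265,-0.24,0.015,30,0.3,-0.272,0.017,34,0.327,-0.296,0.019,37.4,0.327,-0.296,0.019,37.4],
  hand=-0.05,
)

```text
time: 2.85
position: [0.3995, -0.1087, 0.1997]
orientation: [0.992, -0.129, 0.0, -0.0]
contact_force: [-0.3, -0.3, 0.1]
finger_gap: 0.0439
```

```bash
python3 - <<'E'
from h import *
where(); go(-.085,-.097,.083,0)
cal=env.calibration('wrist'); im=save('wrist','w1.png')
for n in ['tile','dial_fin','shackle_bar','lock']:
    print(n,[(np.round(np.array(d['centre'])*[640,400],1),round(d['conf'],2),np.round((RC.T@(at('wrist',np.array(d['centre'])*[640,400],{'tile':.075,'lock':.075,'dial_fin':.153,'shackle_bar':.099}[n],cal)[:2]-TC))*1000,1)) for d in env.landmark_of('wrist',n)[:3]])
E
```

```text
t 2.85 chest [-84.8 -95.3] z 199.7 yawc 0.29 F [-0.3 -0.3  0.1] gap 43.9 q [-0.54  0.02  1.86  0.    1.26  1.29]
shift [-0.0002  0.0018  0.1167] turn 0.3
tile [(array([326.8, 118.4]), 0.88, array([-13.1, -94.4]))]
dial_fin [(array([ 50.4, 248.4]), 0.95, array([-125.7,  199.5])), (array([115.8, 133.7]), 0.72, array([-16.1,  75.9]))]
shackle_bar [(array([232.5, 131. ]), 0.86, array([-22.6, -11.3])), (array([ 43.2, 241.7]), 0.45, array([-145.8,  288.2]))]
lock [(array([162.8, 129.4]), 0.73, array([-17.6,  73.8])), (array([ 80.5, 230.5]), 0.67, array([-134.5,  224.6]))]
```

View pics/w1.png

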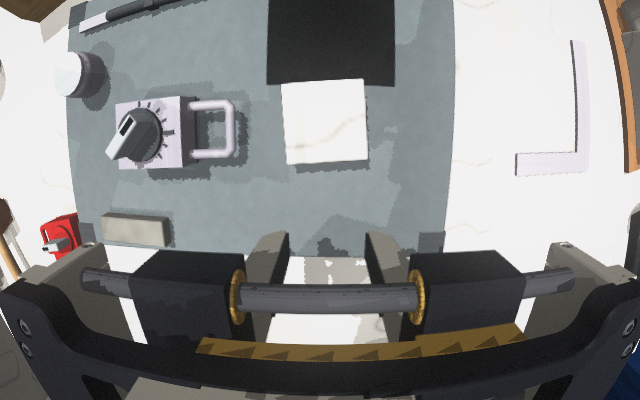

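Emit:
servo_tool(
  targets=[0,0,0.05,0.3,0,0.001,0.09,0.3,0,0.001,0.116,0.3,0,0.001,0.116,0.3],
)

```text
time: 3.6
position: [0.3971, -0.1118, 0.0822]
orientation: [0.991, -0.135, -0.002, -0.001]
contact_force: [-0.4, 0.7, 1.4]
finger_gap: 0.0441
```

```bash
python3 - <<'E'
from h import *
where(); go(.0375,-.100,.083,0)
E
```

```text
t 3.6 chest [-86.3 -98.9] z 82.2 yawc -0.35 F [-0.4  0.7  1.4] gap 44.1 q [-0.55  0.17  2.03 -0.    0.95  1.29]
shift [ 0.1238  0.0004 -0.0013] turn -0.4
```

Emit:
servo_tool(
  targets=[0.012,0,-0.001,0,0.022,0,-0.001,0,0.032,0,-0.001,0,0.042,0,-0.001,0,0.052,0,-0.001,0,0.062,0,-0.001,0,0.073,0,-0.001,0,0.084,0,-0.001,0,0.095,0,-0.001,0,0.105,0,-0.001,0],
)

```text
time: 4.85
position: [0.4998, -0.1392, 0.085]
orientation: [0.991, -0.133, -0.001, -0.0]
contact_force: [-5.4, 0.7, 5.7]
finger_gap: 0.0441
```

Emit:
servo_tool(
  targets=[0.008,0,0,0,0.014,0,0,0,0.017,0,0,0,0.017,0,0,0],
)

```text
time: 5.35
position: [0.5167, -0.144, 0.0848]
orientation: [0.991, -0.134, 0.0, 0.0]
contact_force: [-3.2, 1.4, 3.4]
finger_gap: 0.0442
```

```bash
python3 - <<'E'
from h import *
where()
cal=env.calibration('wrist'); im=save('wrist','w2.png');im=save('top','t2.png')
cv2.imwrite('pics/t2z.png',cv2.resize(im[130:290,190:430,::-1],(800,533),interpolation=cv2.INTER_CUBIC))
for c in ('wrist','top'):
    print([(np.round(np.array(d['centre'])*[640,400],1),round(d['conf'],2),np.round((RC.T@(at(c,np.array(d['centre'])*[640,400],.075,cal if c=='wrist' else None)[:2]-TC))*1000,1)) for d in env.landmark_of(c,'tile')[:3]])
E
```

```text
t 5.35 chest [ 37.5 -98.7] z 84.8 yawc -0.24 F [-3.2  1.4  3.4] gap 44.2 q [-0.48  0.36  1.75  0.    1.03  1.36]
[(array([320. , 162.1]), 0.74, array([ 84.3, -94.6]))]
[(array([387.1, 153.6]), 0.56, array([ 222.1, -117.3])), (array([309.2, 166.3]), 0.31, array([116.9, 103.6]))]
```

View pics/w2.png

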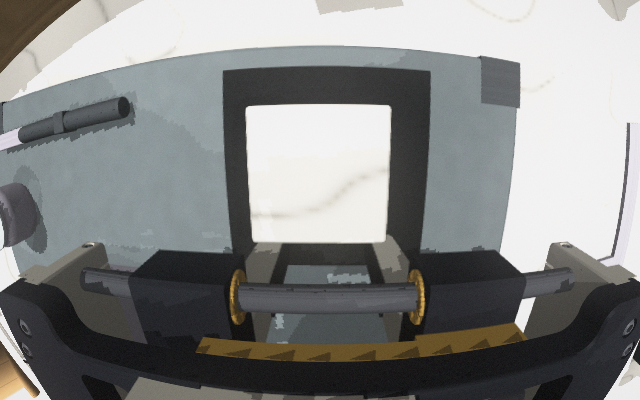

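View pics/t2z.png

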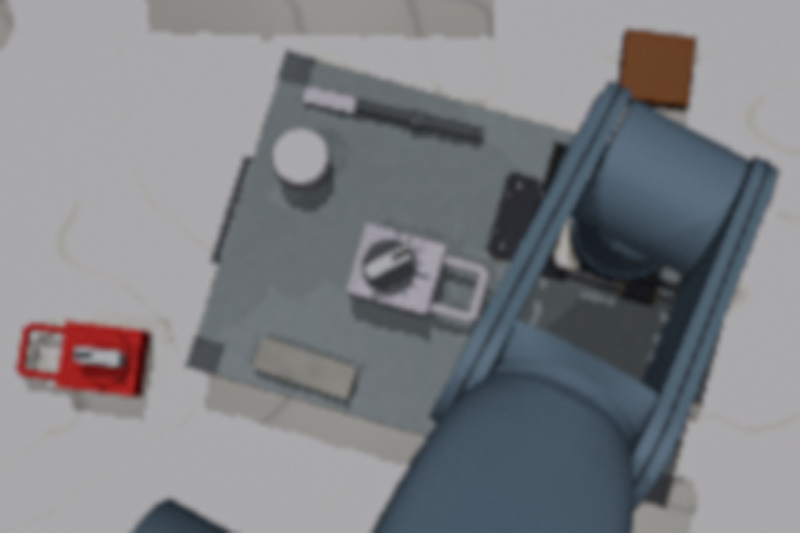

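```bash
python3 - <<'E'
from h import *
go(-.061,.112,.26,-44)
E
```

```text
shift [-0.0993 -0.2103 -0.1753] turn 43.8
```

Emit:
servo_tool(
  targets=[-0.02,0,-0.002,0,-0.03,0,-0.04,0,-0.035,0,-0.095,0,-0.045,-0.03,-0.145,5,-0.055,-0.065,-0.175,12,-0.065,-0.1,-0.175,20,-0.075,-0.14,-0.175,28,-0.085,-0.175,-0.175,36,-0.099,-0.21,-0.175,43.8,-0.099,-0.21,-0.175,43.8],
  hand=0,
)

```text
time: 6.8
position: [0.4769, 0.0868, 0.2599]
orientation: [0.87, -0.492, 0.001, -0.001]
contact_force: [0.6, -0.3, 0.5]
finger_gap: 0.0464
```

```bash
python3 - <<'E'
from h import *
where()
cal=env.calibration('wrist'); im=save('wrist','w3.png');cv2.imwrite('pics/w3z.png',cv2.resize(im[20:270,130:530,::-1],(800,500),interpolation=cv2.INTER_CUBIC))
for n in ['tile','dial_fin','shackle_bar','lock']:
    print(n,[(np.round(np.array(d['centre'])*[640,400],1),round(d['conf'],2),np.round((RC.T@(at('wrist',np.array(d['centre'])*[640,400],{'tile':.075,'lock':.075,'dial_fin':.153,'shackle_bar':.099}[n],cal)[:2]-TC))*1000,1)) for d in env.landmark_of('wrist',n)[:3]])
E
```

```text
t 6.8 chest [-61.  113.7] z 259.9 yawc -43.88 F [ 0.6 -0.3  0.5] gap 46.4 q [-0.05  0.11  1.62  0.    1.41  2.55]
tile []
dial_fin [(array([280.7, 326.8]), 0.86, array([-131.9,  252.8])), (array([324.8, 132.3]), 0.75, array([-17. ,  74.2]))]
shackle_bar [(array([384.5,  79.9]), 0.86, array([-20.7,  -8.5])), (array([259.3, 338.2]), 0.49, array([-150.6,  328.7]))]
lock [(array([329.8, 127.1]), 0.96, array([-18.7,  68.9]))]
```

View pics/w3z.png

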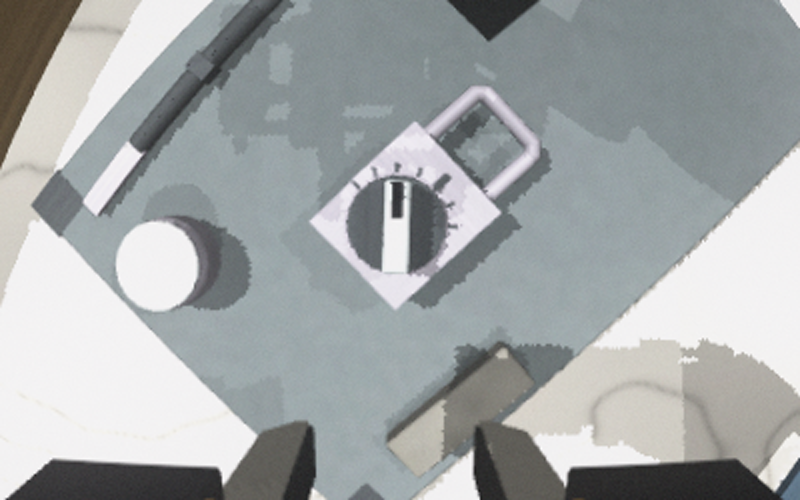

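```bash
python3 - <<'E'
from h import *
cal=env.calibration('wrist')
z=lambda p:np.array(p)/2+[130-.25,20-.25]
f=lambda p,h:RC.T@(at('wrist',z(p),h,cal)[:2]-TC)*1000
a,b=f((398,181),.153),f((397,273),.153);print(a,b,(a+b)/2,np.linalg.norm(a-b),np.degrees(np.arctan2(*(a-b)[::-1])))
print('case',[np.round(f(p,.119),1) for p in [(418,122),(501,211),(397,309),(310,218)]])
print('bar',f((511,118),.099))
p,R,y=tool();c=[-.018,.072]
go(-.018,.072,.2,136); go(-.018,.072,.131,136)
E
```

```text
[-4.75740817 55.01242834] [-33.71905715  83.58080204] [-19.23823266  69.29661519] 40.68081964586584 -44.608332116063316
case [array([10.2, 26.8]), array([-49.9,  27.3]), array([-50.,  99.]), array([13.1, 97.9])]
bar [-20.01702523 -13.16593023]
shift [ 0.0573 -0.0014  0.0597] turn 179.9
shift [ 0.0572 -0.0014  0.1287] turn 179.9
```

Emit:
servo_tool(
  targets=[0.01,0,0.01,-10,0.02,0,0.02,-20,0.03,0,0.03,-30,0.04,0,0.04,-40,0.05,0,0.05,-50,0.058,0,0.06,-60,0.06,0.001,0.06,-70,0.06,0.001,0.06,-80,0.06,0.001,0.06,-90,0.06,0.001,0.06,-100],
)

```text
time: 8.3
position: [0.5067, 0.0315, 0.1996]
orientation: [0.936, 0.351, 0.0, 0.0]
contact_force: [-0.3, 0.6, 0.2]
finger_gap: 0.0463
```

Emit:
servo_tool(
  targets=[0,0,0,-10,0,0,0,-20,0,0,0,-30,0,0,0,-40,0,0,0,-50,0,0,0,-60,0,0,0,-70,0,0,0,-80,0,0,0,-80],
)

```text
time: 9.43
position: [0.5067, 0.0317, 0.1996]
orientation: [0.495, 0.869, -0.0, 0.0]
contact_force: [-0.6, -0.5, -0.4]
finger_gap: 0.0464
```

```bash
python3 - <<'E'
from h import *
where();go(-.0193,.0692,.131,135.8)
cal=env.calibration('wrist'); im=save('wrist','w4.png')
E
```

```text
t 9.43 chest [-18.   68.3] z 199.6 yawc 135.8 F [-0.6 -0.5 -0.4] gap 46.4 q [-0.16  0.2   1.66 -0.    1.28 -0.69]
shift [ 0.0016 -0.0003  0.0686] turn -0.0
```

View pics/w4.png

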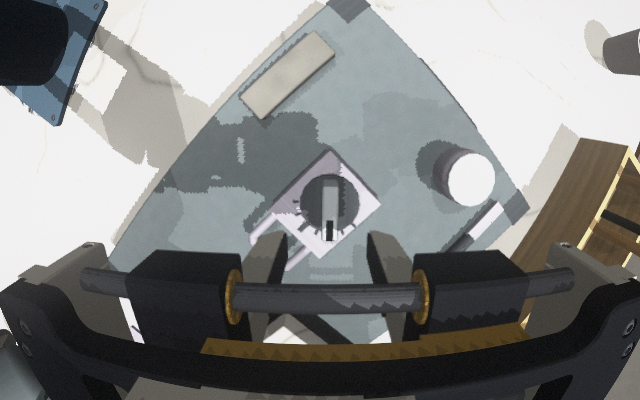

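Emit:
servo_tool(
  targets=[0.001,0,0.035,0,0.0015,0,0.06,0,0.0015,0,0.068,0,0.0015,0,0.068,0],
)

```text
time: 9.98
position: [0.5058, 0.0338, 0.1316]
orientation: [0.494, 0.869, -0.0, -0.0]
contact_force: [-0.7, -0.0, 0.3]
finger_gap: 0.0463
```

Emit:
servo_tool(
  targets=[0,0,0,0,0,0,0,0,0,0,0,0,0,0,0,0,0,0,0,0],
  hand=-1,
)

```text
time: 10.6
position: [0.5066, 0.0344, 0.1322]
orientation: [0.494, 0.87, 0.001, 0.001]
contact_force: [2.5, 2.8, 1.8]
finger_gap: 0.0118
```

```bash
python3 - <<'E'
from h import *
where();print(env.state()['ft_torque'])
E
```

```text
t 10.6 chest [-18.7  70.8] z 132.2 yawc 135.94 F [2.5 2.8 1.8] gap 11.8 q [-0.15  0.26  1.76  0.    1.12 -0.69]
[ 0.48615788 -0.63096822  0.0572507 ]
```

Emit:
servo_tool(
  targets=[0,0,0,6,0,0,0,12,0,0,0,18,0,0,0,22.9,0,0,0,22.9,0,0,0,29,0,0,0,35,0,0,0,41,0,0,0,46,0,0,0,46],
)

```text
time: 11.85
position: [0.5056, 0.034, 0.132]
orientation: [0.794, 0.609, -0.0, -0.0]
contact_force: [-0.6, 1.0, 6.0]
finger_gap: 0.0116
```

```bash
python3 - <<'E'
from h import *
where();print(env.state()['ft_torque'])
E
```

```text
t 11.85 chest [-19.6  70.2] z 132.0 yawc 90.08 F [-0.6  1.   6. ] gap 11.6 q [-0.15  0.26  1.76 -0.    1.12  0.11]
[ 0.13843035  0.10923096 -0.08809916]
```

Emit:
servo_tool(
  targets=[0,0,0,0,0,0,0,0,0,0,-0.02,0,0,0,-0.06,0,0,0,-0.09,0,0,0,-0.09,0],
  hand=-0.3,
)

```text
time: 12.6
position: [0.5071, 0.0337, 0.2236]
orientation: [0.794, 0.608, 0.002, 0.002]
contact_force: [-0.0, -0.3, -1.0]
finger_gap: 0.0326
```

```bash
python3 - <<'E'
from h import *
where();go(-.065,-.013,.22,0)
im=save('wrist','w5.png')
E
```

```text
t 12.6 chest [-18.1  70.3] z 223.6 yawc 89.99 F [-0.  -0.3 -1. ] gap 32.6 q [-0.15  0.18  1.63 -0.    1.33  0.11]
shift [-0.0833 -0.0469  0.0034] turn 90.0
```

View pics/w5.png

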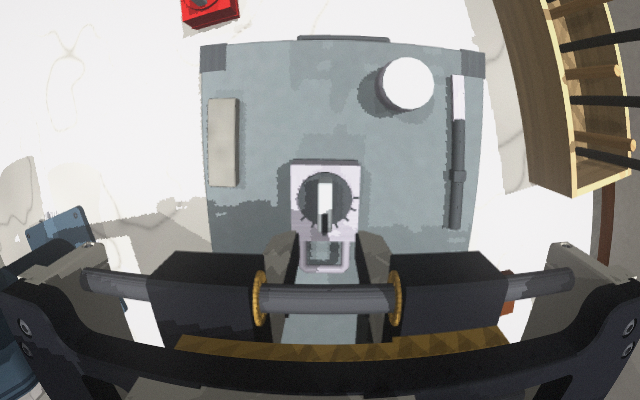

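Emit:
servo_tool(
  targets=[-0.01,-0.006,0.001,10,-0.02,-0.012,0.002,20,-0.03,-0.018,0.003,30,-0.04,-0.023,0.003,40,-0.05,-0.029,0.003,50,-0.06,-0.035,0.003,60,-0.07,-0.04,0.003,70,-0.08,-0.045,0.003,80,-0.083,-0.047,0.003,90,-0.083,-0.047,0.003,90],
  hand=-0.44,
)

```text
time: 13.9
position: [0.4375, -0.0337, 0.217]
orientation: [0.991, -0.131, -0.002, -0.0]
contact_force: [0.7, -0.2, -0.7]
finger_gap: 0.0259
```

```bash
python3 - <<'E'
from h import *
where()
cal=env.calibration('wrist');im=save('wrist','w6.png');cv2.imwrite('pics/w6z.png',cv2.resize(im[60:285,150:510,::-1],(800,500),interpolation=cv2.INTER_CUBIC))
for n in ['dial_fin','shackle_bar','lock']:
    print(n,[(np.round(np.array(d['centre'])*[640,400],1),round(d['conf'],2),np.round((RC.T@(at('wrist',np.array(d['centre'])*[640,400],{'tile':.075,'lock':.075,'dial_fin':.153,'shackle_bar':.099}[n],cal)[:2]-TC))*1000,1)) for d in env.landmark_of('wrist',n)[:3]])
E
```

```text
t 13.9 chest [-67.6 -12.9] z 217.0 yawc 0.02 F [ 0.7 -0.2 -0.7] gap 25.9 q [-0.33  0.06  1.78 -0.    1.3   1.5 ]
dial_fin [(array([ 96.2, 259.1]), 0.7, array([-122. ,  226.4])), (array([215.9, 150.6]), 0.61, array([-18.6,  73.6]))]
shackle_bar [(array([324.1, 148. ]), 0.82, array([-23.5,  -9.9])), (array([ 82.7, 250.5]), 0.45, array([-141.6,  305.4]))]
lock [(array([126.3, 239. ]), 0.89, array([-130.9,  240.7])), (array([243.6, 143.8]), 0.86, array([-20.4,  72.1]))]
```

View pics/w6z.png

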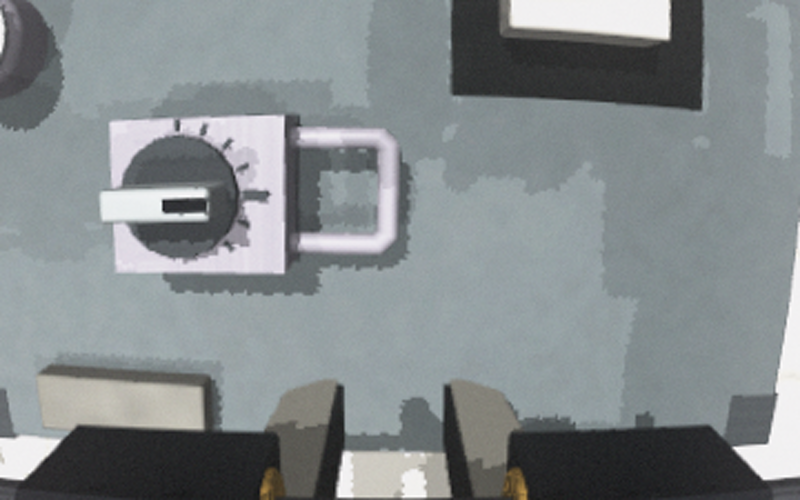

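```bash
python3 - <<'E'
from h import *
go(-.0195,-.0115,.083,0)
E
```

```text
shift [ 0.0474 -0.001   0.135 ] turn 0.1
```

Emit:
servo_tool(
  targets=[0.025,0,0.02,0,0.047,-0.001,0.055,0,0.047,-0.001,0.09,0,0.047,-0.001,0.115,0,0.047,-0.001,0.13,0,0.047,-0.001,0.135,0,0.047,-0.001,0.135,0],
)

```text
time: 14.98
position: [0.4847, -0.0452, 0.0841]
orientation: [0.991, -0.132, 0.0, 0.0]
contact_force: [0.7, -0.1, -0.0]
finger_gap: 0.0262
```

```bash
python3 - <<'E'
from h import *
where()
im=save('wrist','w7.png')
E
```

```text
t 14.97 chest [-19.2 -11.8] z 84.1 yawc -0.02 F [ 0.7 -0.1 -0. ] gap 26.2 q [-0.32  0.29  1.87  0.    0.99  1.51]
```

View pics/w7.png

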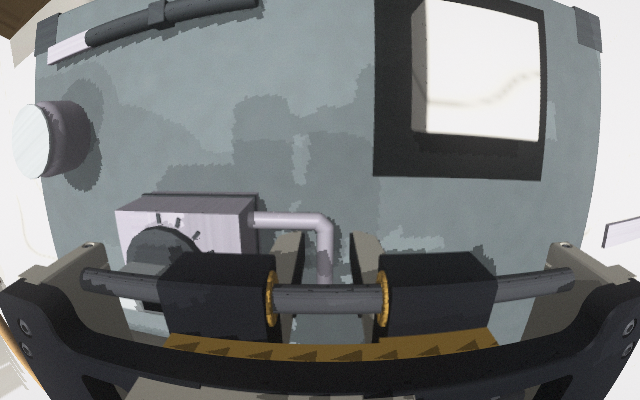

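Bar lies between the two fingers (crossbar at about column 325, fingers at 290 and 360). Close, then pull along chest -y (tool +y).

Emit:
servo_tool(
  targets=[0,0,0,0,0,0,0,0,0,0,0,0,0,0,0,0],
  hand=-1,
)

```text
time: 15.52
position: [0.4847, -0.0452, 0.0842]
orientation: [0.991, -0.132, 0.001, -0.0]
contact_force: [1.1, 0.4, 4.0]
finger_gap: 0.0083
```

Emit:
servo_tool(
  targets=[0,0.004,0,0,0,0.008,0,0,0,0.012,0,0,0,0.016,0,0,0,0.02,0,0,0,0.023,0,0,0,0.025,0,0,0,0.025,0,0],
)

```text
time: 16.52
position: [0.4778, -0.0693, 0.0839]
orientation: [0.991, -0.132, 0.0, -0.0]
contact_force: [0.1, 2.9, 5.4]
finger_gap: 0.0082
```

```bash
python3 - <<'E'
from h import *
where()
E
```

```text
t 16.52 chest [-19.5 -36.8] z 83.9 yawc -0.08 F [0.1 2.9 5.4] gap 8.2 q [-0.38  0.28  1.87  0.    0.99  1.46]
```

Moved 25 mm; pull gently on to the stop.

Emit:
servo_tool(
  targets=[0,0.001,0,0,0,0.002,0,0,0,0.003,0,0,0,0.003,0,0],
)

```text
time: 17.02
position: [0.4777, -0.0693, 0.0839]
orientation: [0.991, -0.133, 0.001, -0.003]
contact_force: [4.3, 14.5, 5.2]
finger_gap: 0.0079
```

```bash
python3 - <<'E'
from h import *
where()
E
```

```text
t 17.02 chest [-19.6 -36.9] z 83.9 yawc -0.13 F [ 4.3 14.5  5.2] gap 7.9 q [-0.38  0.28  1.88  0.01  0.99  1.45]
```

Emit:
servo_tool(
  targets=[0,-0.002,0,0,0,-0.002,0,0],
)

```text
time: 17.27
position: [0.4778, -0.0693, 0.0839]
orientation: [0.991, -0.132, 0.0, -0.001]
contact_force: [1.8, 6.9, 5.8]
finger_gap: 0.008
```

Emit:
servo_tool(
  targets=[0,0,0,0,0,0,0,0,0,0,0,0,0,0,-0.03,0,0,0,-0.08,0,-0.03,0,-0.135,0,-0.045,0,-0.135,0,-0.045,0,-0.135,0],
  hand=-0.44,
)

```text
time: 18.27
position: [0.433, -0.0582, 0.2182]
orientation: [0.991, -0.132, -0.0, 0.0]
contact_force: [-0.3, 0.0, -0.4]
finger_gap: 0.0262
```

```bash
python3 - <<'E'
from h import *
where()
cal=env.calibration('wrist');im=save('wrist','w8.png');cv2.imwrite('pics/w8z.png',cv2.resize(im[60:285,150:510,::-1],(800,500),interpolation=cv2.INTER_CUBIC))
for n in ['dial_fin','shackle_bar','lock']:
    print(n,[(np.round(np.array(d['centre'])*[640,400],1),round(d['conf'],2),np.round((RC.T@(at('wrist',np.array(d['centre'])*[640,400],{'tile':.075,'lock':.075,'dial_fin':.153,'shackle_bar':.099}[n],cal)[:2]-TC))*1000,1)) for d in env.landmark_of('wrist',n)[:3]])
go(-.0195,.0697,.22,90);go(-.0195,.0697,.132,90)
E
```

```text
t 18.27 chest [-65.7 -37.8] z 218.2 yawc -0.06 F [-0.3  0.  -0.4] gap 26.2 q [-0.39  0.05  1.79 -0.    1.3   1.45]
dial_fin [(array([186.7, 156.5]), 0.71, array([-20.1,  75.3]))]
shackle_bar [(array([327.3, 150.3]), 0.63, array([-23.6, -37.8])), (array([ 73.4, 252.4]), 0.54, array([-143.9,  303.2]))]
lock [(array([221.5, 145.2]), 0.65, array([-18.7,  71.7])), (array([112.9, 239.2]), 0.64, array([-130.2,  240.7]))]
shift [ 0.0452 -0.1076 -0.0028] turn -90.1
shift [ 0.0454 -0.1075  0.0852] turn -90.1
```

View pics/w8z.png

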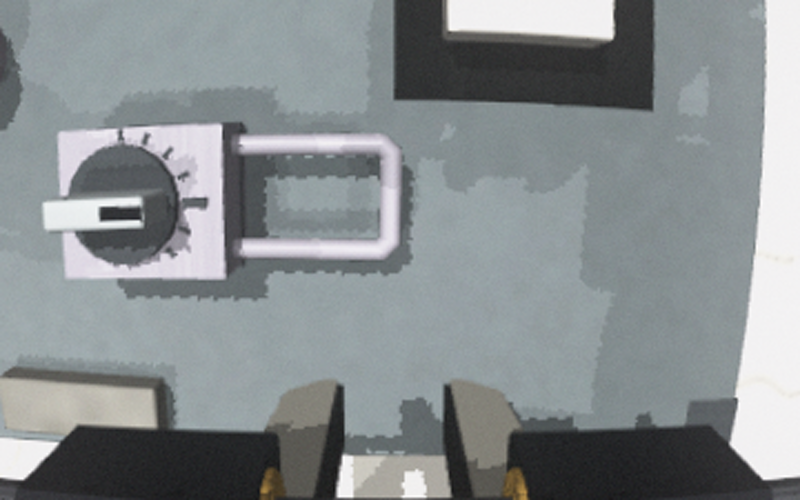

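Emit:
servo_tool(
  targets=[0.005,-0.011,-0.003,-10,0.01,-0.022,-0.003,-20,0.015,-0.033,-0.003,-30,0.02,-0.044,-0.003,-40,0.025,-0.055,-0.003,-50,0.03,-0.066,-0.003,-60,0.035,-0.077,-0.003,-70,0.04,-0.088,-0.003,-80,0.045,-0.1,-0.003,-90,0.045,-0.1,-0.003,-90],
  hand=-0.3,
)

```text
time: 19.73
position: [0.5039, 0.0267, 0.2203]
orientation: [0.794, 0.607, -0.001, -0.001]
contact_force: [0.3, -0.2, -0.0]
finger_gap: 0.0328
```

```bash
python3 - <<'E'
from h import *
where();go(-.0195,.0620,.130,90)
im=save('wrist','w9.png')
E
```

```text
t 19.73 chest [-19.3  62.7] z 220.3 yawc 89.92 F [ 0.3 -0.2 -0. ] gap 32.8 q [-0.17  0.18  1.64  0.    1.33  0.1 ]
shift [-0.0006  0.      0.0903] turn -0.1
```

View pics/w9.png

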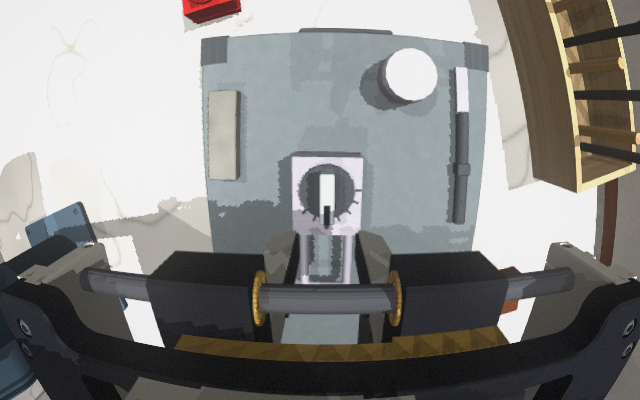

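Emit:
servo_tool(
  targets=[0,0,0.03,0,0,0,0.06,0,0,0,0.08,0,-0.001,0,0.09,0,-0.001,0,0.09,0],
)

```text
time: 20.4
position: [0.5029, 0.025, 0.1311]
orientation: [0.795, 0.607, -0.001, -0.001]
contact_force: [0.4, 0.6, -0.4]
finger_gap: 0.0325
```

Emit:
servo_tool(
  targets=[0,0,0,0,0,0,0,0,0,0,0,0,0,0,0,0],
  hand=-1,
)

```text
time: 20.9
position: [0.5035, 0.0253, 0.1322]
orientation: [0.794, 0.608, 0.0, 0.0]
contact_force: [-2.2, 0.5, 4.4]
finger_gap: 0.0118
```

Emit:
servo_tool(
  targets=[0,0,-0.006,0,0,0,-0.012,0,0,0,-0.018,0,0,0,-0.024,0,0,0,-0.03,0],
)

```text
time: 21.52
position: [0.5033, 0.0254, 0.162]
orientation: [0.794, 0.608, -0.0, -0.0]
contact_force: [0.7, -0.5, -5.1]
finger_gap: 0.0115
```

```bash
python3 - <<'E'
from h import *
where();print(env.state()['ft_torque'])
E
```

```text
t 21.52 chest [-19.6  61.2] z 162.0 yawc 89.95 F [ 0.7 -0.5 -5.1] gap 11.5 q [-0.17  0.22  1.73  0.    1.19  0.09]
[ 0.05417589 -0.04917918  0.0173116 ]
```

Emit:
servo_tool(
  targets=[0,0,-0.01,0,0,0,-0.022,0,0,0,-0.036,0,0,0,-0.052,0,0,0,-0.07,0,0,0,-0.085,0,0,0,-0.098,0,0,0,-0.107,0,0,0,-0.112,0,0,0,-0.112,0],
)

```text
time: 22.78
position: [0.5034, 0.0253, 0.2737]
orientation: [0.794, 0.608, 0.0, 0.0]
contact_force: [-0.8, 0.4, -4.4]
finger_gap: 0.0117
```

Emit:
servo_tool(
  targets=[0,0,0,0,0,0,0,0,0,0,0,0,0,0,0,0,0,0,0,0,0,0,0,0],
)

```text
time: 23.52
position: [0.5033, 0.0253, 0.2737]
orientation: [0.794, 0.608, 0.0, 0.0]
contact_force: [-0.2, -0.0, -5.1]
finger_gap: 0.0118
```

```bash
python3 - <<'E'
from h import *
where()
save('wrist','w10.png');im=save('scene','s10.png');cv2.imwrite('pics/s10z.png',cv2.resize(im[60:300,200:520,::-1],(800,600),interpolation=cv2.INTER_CUBIC));save('top','t10.png')
E
```

```text
t 23.52 chest [-19.5  61.2] z 273.7 yawc 89.95 F [-0.2 -0.  -5.1] gap 11.8 q [-0.17  0.14  1.55  0.    1.45  0.09]
```

View pics/w10.png

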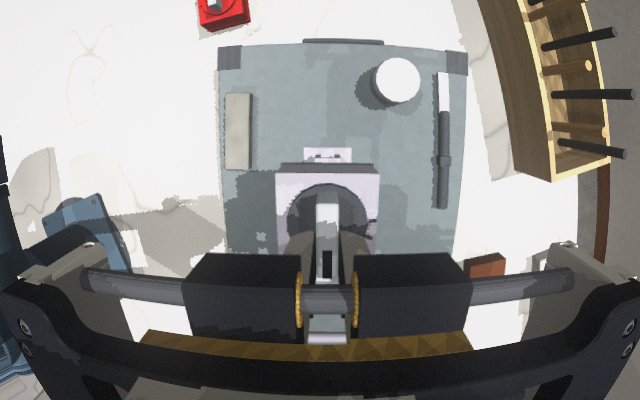

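View pics/s10z.png

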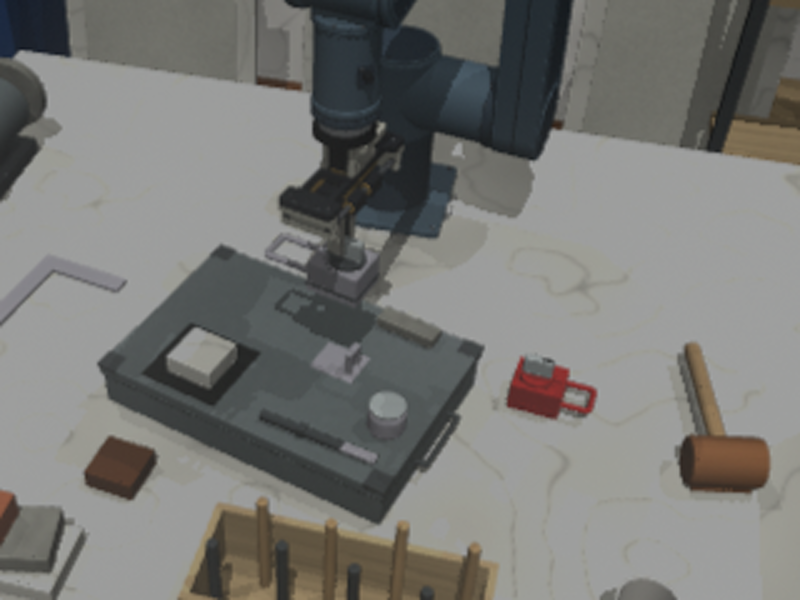

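View pics/t10.png

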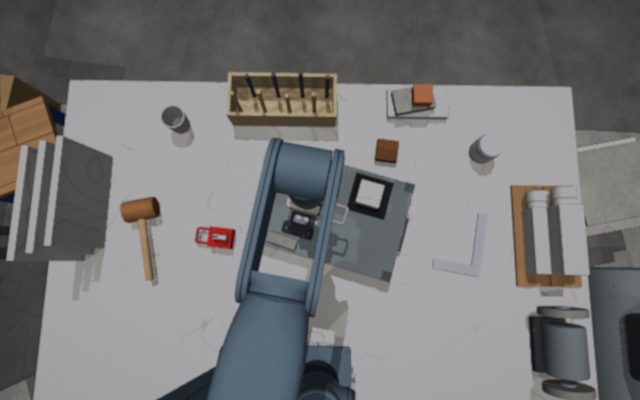

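The views show the lock off its staple, level with the shackle out. The tile sits wholly on the pad and the tools are untouched. Handing in.

```bash
python3 -c "
from h import *
where(); print(env.sign_off())"
```

```text
t 23.68 chest [-19.5  61.2] z 273.7 yawc 89.95 F [-0.5  0.4 -4.6] gap 12.0 q [-0.17  0.14  1.55  0.    1.45  0.09]
the job is handed in; nothing more can be done
None
```

The job is done and was handed in at 23.7 s, in the order asked. The sign-off itself gave no verdict.

- **Marble offcut:** I pushed it along the lid with two fingers, without lifting it. It lies wholly on the pad, at about chest x = 83, y = -96 mm, with pad showing all round in the pictures.
- **Dial:** I turned it two clicks, from -0.8 to 0. A picture after letting go shows the pointer at the long mark.
- **Shackle:** I pulled it 25 mm by the arm's reading, then pulled about 3 mm further. It did not move and the force rose to about 15 N, so I take it to be at its stop. The last scene picture still shows it out.
- **Lock:** It was lifted straight up by the fin and is held with its underside about 14 cm above the lid. It looks level, the reading is a steady 5 N or so, and the fingers stay on the fin at 12 mm.
- **Other things:** The chisel, tin, whetstone, mallet and square look unmoved.

**Disagreements:** In the top view after the push, the detector did not find the offcut. It reported the brown look-alike and a weak false hit instead, because the arm was in the way. I went by the wrist picture there, and the last scene and top pictures agree with it. No other check failed.

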